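# Take the used pre-filter out of the fume extractor

## Robot

A 6-joint arm with a two-finger parallel gripper is mounted at the origin on the work surface. World frame = base frame: x ahead of the robot, y to its left, z up, the work surface at z = 0. Lengths are in mm, angles in rad, forces in N, time in s.
With the tool pointing down it reaches from about 275 to 750 mm from the base axis. Payload 10.2 kg.
Tool frame: the origin (TCP) lies midway between the tips of the shut fingers; the grasp point (between the pads) lies 19 mm behind it; x points along the fingers, y is the direction in which the jaws open and shut, and the axes are right-handed (so a half turn about x gives the same grasp; the last joint's range is limited). The gripper opens to 85 mm and grips with 20 to 120 N. Pads are 22 mm wide; open, the fingers measure 114 mm over their backs; the gripper's body (76 mm by 85 mm) begins 54 mm behind the grasp point. The pads swing forward as they close: fully open they stand 13 mm farther back than shut.
Start: joints at [0.991, 0.313, 1.498, -0, 1.331, -0.223], TCP at [183.383, 491.936, 201.294] pointing down, gripper open.
Joint ranges: [-2.94, 2.94], [-0.97, 2.17], [0.19, 2.56], [-1.23, 4.37], [0.02, 3.11], [-2.88, 2.88]. Speed limits (rad/s): [2.39, 2.39, 3.01, 3.14, 3.14, 3.14].

## Interface

Orientations are given as a unit quaternion [w, x, y, z].
In Python, from rig import sense, capture, get_calibration, finish_job gives the robot as it stands.
- The arm moves only by the tool jog_arm, never from a script. Its argument "increments" is a list of rows, each an object of numbers: "rx", "ry", "rz": the turn, a rotation vector about the tool's x, y, z in rad; "x", "y", "z": the shift along the tool's x, y, z in mm; "hand": the finger opening in mm, from 0 to 85.4. A call has 1 to 5 rows; each row shifts and turns the commanded pose from where the row before left it, along the tool's axes as they then stand; what a row does not reach is not made up. A row lasts 1/8 s, in which the tool goes at most 62.5 mm and 10.7 degrees, less where a joint would pass 70% of its speed; a pose out of reach is approached as far as the arm can. A call with a gripper value outside its range is refused whole. The fingers move at their own pace and stop on an object; "force" is the grip in N (left out, the last holds). Time passes only in rows, so rows that do not move let the fingers close. It gives the time, the measured TCP pose, the force and the opening at its end, in the units of the state.
- sense(): the state, without advancing time (a new reading comes with each control period).
- capture(name): name is "scene" or "top" or "wrist"; returns the picture (420x560x3 uint8, red, green, blue); there is no depth.
- get_calibration(name): a dict with "camera_matrix" (3x3 intrinsics, pixels), "R" (3x3) and "t" (3): a world point X has camera coordinates R X + t; the wrist camera has in their place "T_tool_cam" (4x4, takes a point from camera to tool coordinates, whose origin is the TCP and whose axes are the tool frame's). Camera axes: x right, y down, z forward; pixel columns grow to the right and rows downward; lengths in mm; the calibration is good to about 2 mm. A picture is of the moment at which its call begins: read the wrist's pose just before it. get_calibration takes no time and is no camera call.
- finish_job(): hands the job in, once; it reports no verdict.
The state is a dict: "time_s": time; "joints": joint angles; "dq": joint speeds; "tau": joint torques, N m; "eef_pos": TCP position; "ee_rot": TCP orientation; "force": force on the tool from outside, world axes, zero at the start; "wrist_torque": the same for the moment, N m; "grip_width": opening from 0.0 (shut) to 1.0 (fully open).
Only numpy, scipy, OpenCV 4.12 (cv2) and the standard library are available. Lean on these libraries where they do the work, as an engineer would, in place of code of your own. Each camera call takes 0.05 s, during which the arm holds its last target.

## Task

The pre-filter in the solder-fume extractor is used up: push its cassette in until the latch lets go and it springs out, pull it out of its bay, and stand it upright in the steel tray. The pre-filter is the cassette with three raised bars on its cap; leave the carbon filter next to it (round boss on the cap) latched in place, and do not knock the other things on the bench about.

Things in the scene. Friction and masses are not known exactly. Their poses are not given: they have to be found in the camera images.
- extractor: Grey benchtop solder-fume extractor, fixed, 225 deep (x) x 262 wide (y) x 165 mm high. Origin: centre of its underside; z up. Its front (-x side of its frame) is a vertical louvred panel 79 high; above it a flat filter deck slopes up at 35 degrees to a level top, 165 high, that carries a speed knob and a solder reel.
- deck: Flat sloped filter deck of the extractor, 150 (x) x 250 (y) mm. Origin: centre of its outer surface, 45 in front of and 122 above the extractor's origin. z: outward normal, 35 degrees from vertical, leaning to the extractor's front; cassettes slide out along it. x: up the slope. y: left. Two bays, centred at y = +52 and -52; which cassette is in which varies.
- bay_left (a point): Centre of the mouth of the bay at deck y = +52, in the deck's surface (axes as the deck's). The mouth is 38 (x) x 86 (y) mm. Both bays have the same push-to-release catch: it holds the cassette against any pull. Push the cassette in 6 to 7 mm and the catch opens, and stays open (about 8 N at first, up to 15 N; a firm stop at 9 mm, safe to push to).
- bay_right (a point): Centre of the mouth of the bay at deck y = -52, in the deck's surface; same size and catch. When the push on an opened catch is taken away, a damped spring lifts the cassette slowly (about half a second) by 30 mm, with 10 falling to 4.5 N; there it stays in the bay and can be drawn out freely along the deck's z.
- prefilter: The pre-filter cassette, to be removed: loose plastic box, black with a grey cap face, 36 (its x) x 84 (y) x 100 (z) mm, 0.15 to 0.3 kg, three raised black bars on the cap. Origin: centre of its flat underside, on which it can stand; z towards the cap. In the bay its axes are parallel to the deck's. A notch 12 deep and 36 wide, 10 to 30 above the underside on the +x side, takes the catch.
- prefilter_cap (a point): Centre of the pre-filter's flat cap, 100 mm above its underside. The three bars stand 4 above it, 66 long along y, 6 wide, 11 apart, the middle one over this point. Latched, the cap stands 10 out of the deck; sprung out, 40, so that it can be gripped across its 36 thickness (along x). The underside clears the deck when the cap is 100 out.
- carbonfilter: The carbon-filter cassette, to be left alone, latched in the other bay: same box and catch, but on its cap a single round black boss, 26 mm across and 4 high. Origin: centre of its underside; z towards the cap.
- carbonfilter_cap (a point): Centre of the flat cap of the carbon filter, 100 above its underside.
- tray: Shallow steel tray, fixed, 150 (x) x 170 (y), 22 high, walls and floor 3 thick. Origin: centre of its underside, z up. Stands beside the extractor, to its left or right.
- solder_reel: Bystander: solder reel, 54 across and 40 high, standing on the extractor's level top, behind the deck. Origin: centre of its underside.
- flux_jar: Bystander: small glass jar, 48 across and 52 high, on the bench behind the tray. Origin: centre of its underside.
- parts_dish: Bystander: small steel dish, 68 across and 22 high, on the bench in front of the tray. Origin: centre of its underside.
- screwdriver: Bystander: screwdriver 170 long, lying on the bench between the extractor and the tray. Origin: its middle.
- motor_can: Bystander: small metal motor can, 36 across and 26 high, standing in front of the screwdriver. Origin: centre of its underside.
There are look-alikes about, which are no part of the job. Leave any turquoise or yellow look-alike of the prefilter alone.

How it is judged (in metres and radians):
On the way, in this order (a step that is already met when the one before it is completed fails the run):
1. the pre-filter, pushed in, has been let go by its latch and has sprung out: its cap stands more than 30 mm out of the deck (z of prefilter_cap in the frame of deck above 0.03 m), for 0.1 s.
2. the pre-filter is clear of its bay: its cap is more than 102 mm out of the deck (z of prefilter_cap in the frame of deck above 0.102 m), for 0.1 s.
At the end, for the whole second after the job is handed in: The pre-filter cassette stands on its underside in the tray: underside within 5 mm of the tray floor, its centre within 60 mm (tray x) and 70 mm (tray y) of the tray's centre, upright within 5 degrees, at rest and let go; the carbon filter is still latched in its bay, within 5 mm of where it was (x of prefilter in the frame of tray between -0.06 and 0.06 m and y of prefilter in the frame of tray between -0.07 and 0.07 m and z of prefilter in the frame of tray below 0.008 m and angle between prefilter's own z axis and vertical below 0.09 rad and linear speed of prefilter below 0.02 m/s and angular speed of prefilter below 0.1 rad/s and distance of carbonfilter from where it was at the start of the episode below 0.005 m); the robot touches nothing.
It fails at once if the carbon filter is pushed or drawn more than 12 mm (distance of carbonfilter from where it was at the start of the episode above 0.012 m).
It fails at once if a bystander (reel, jar, dish, screwdriver, motor can) is shifted more than 25 mm (distance of any of solder_reel, flux_jar, parts_dish, screwdriver, motor_can from where it was at the start of the episode above 0.025 m).
It also fails if it takes over 61 s, if anything falls off the work surface, if the arm or the gripper's body presses on something with over 40 N, if the wrist force passes 120 N, or if a joint passes its speed limit or range.

## Working session

There is one attempt and no reset: what is moved stays moved. The work goes in short steps, Python scripts to look and compute and a tool call to move; the robot and the scene stay as the last step left them, time stands still between calls to the robot, and variables do not carry over. Pictures are saved under pics/ and viewed, and the job is handed in when it is done.

Besides the shell and the picture viewer there is one more tool, called after "Emit:" as a command line: name --argument value ..., lists and objects as JSON in quotes. jog_arm: Moves the arm, as the interface text tells. Its arguments: {"type":"object","properties":{"increments":{"type":"array","items":{"type":"object","properties":{"rx":{"type":"number"},"ry":{"type":"number"},"rz":{"type":"number"},"x":{"type":"number"},"y":{"type":"number"},"z":{"type":"number"},"hand":{"type":"number"}}}},"force":{"type":"number"}},"required":["increments"]}

```bash
mkdir -p pics; ls; python3 - <<'E'
from rig import *
import cv2,json
s=sense();print(s)
for n in("scene","top","wrist"):
    im=capture(n);cv2.imwrite(f"pics/{n}0.png",im[:,:,::-1]);c=get_calibration(n);print(n,c)
E
```

```text
pics
{'time_s': 0.0, 'joints': array([ 9.90645125e-01,  3.13436263e-01,  1.49847283e+00,  2.63100960e-05,
        1.33101556e+00, -2.23379202e-01]), 'dq': array([-0.00045322,  0.00077329, -0.00059129, -0.00027917, -0.0016801 ,
       -0.00264067]), 'tau': array([ 1.58548746e-04, -4.12265396e+01, -2.59740740e+01, -1.56199385e-04,
        4.16933544e-03, -6.40763687e-06]), 'eef_pos': array([183.17565829, 491.67474035, 200.72868375]), 'ee_rot': array([ 0.69569294,  0.12504228,  0.69607789, -0.12590208]), 'force': array([ 0.57127658, -0.2861183 , -0.39774296]), 'wrist_torque': array([-0.02864291, -0.02473186, -0.02845785]), 'grip_width': 0.9999589890396283}
scene {'camera_matrix': array([[476.34284268,   0.        , 275.78012639],
       [  0.        , 476.34284268, 211.76617467],
       [  0.        ,   0.        ,   1.        ]]), 'R': array([[ 0.55656824,  0.83067283, -0.01464387],
       [ 0.60053362, -0.41442517, -0.68382099],
       [-0.57410031,  0.37179891, -0.72950285]]), 't': array([-330.24035734, -174.21780486, 1479.15000867])}
top {'camera_matrix': array([[546.42073029,   0. 
[... 172 characters left out ...]
798438],
       [-0.99302153,  0.00678856, -0.11773769],
       [ 0.11767617, -0.00884496, -0.99301263]]), 't': array([  69.50176461,  494.40081319, 1466.72620969])}
wrist {'camera_matrix': array([[313.28241458,   0.        , 279.59880879],
       [  0.        , 313.28241458, 211.25379206],
       [  0.        ,   0.        ,   1.        ]]), 'T_tool_cam': array([[-1.95573605e-04, -2.70649601e-01,  9.62677908e-01,
        -1.73055073e+02],
       [ 9.99999562e-01, -9.33584360e-04, -5.93144548e-05,
         1.12497822e+00],
       [ 9.14794473e-04,  9.62677475e-01,  2.70649665e-01,
        -6.95109016e+01],
       [ 0.00000000e+00,  0.00000000e+00,  0.00000000e+00,
         1.00000000e+00]])}
```

View pics/scene0.png

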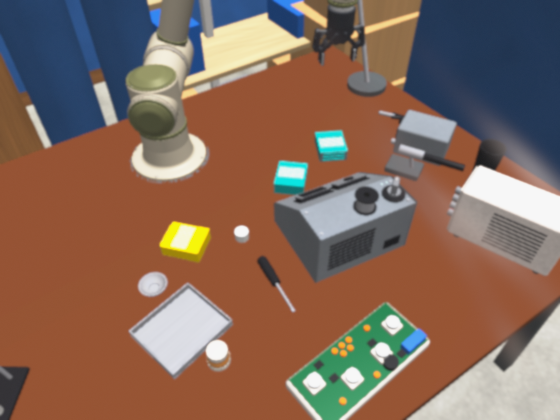

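View pics/top0.png

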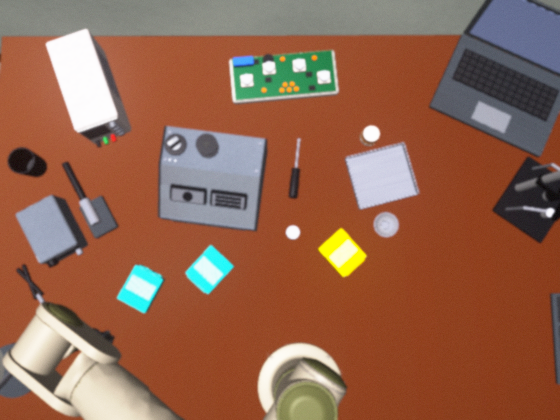

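View pics/wrist0.png

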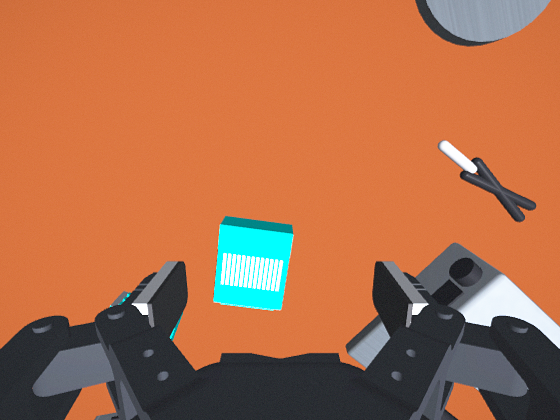

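```bash
python3 - <<'E'
import cv2
im=cv2.imread("pics/top0.png")
cv2.imwrite("pics/crop_top.png",cv2.resize(im[115:240,145:285],None,fx=5,fy=4.8,interpolation=cv2.INTER_CUBIC))
cv2.imwrite("pics/crop_tray.png",cv2.resize(im[110:250,280:430],None,fx=4,fy=4,interpolation=cv2.INTER_CUBIC))
E
```

```text
(no output)
```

View pics/crop_top.png

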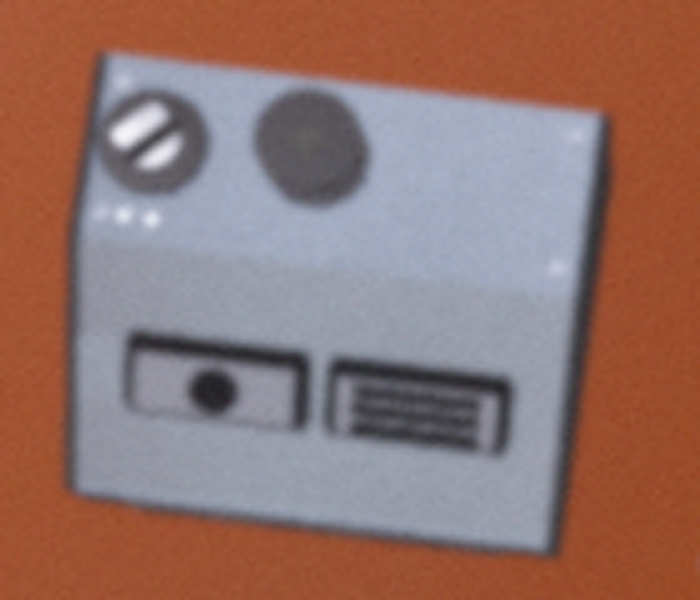

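View pics/crop_tray.png

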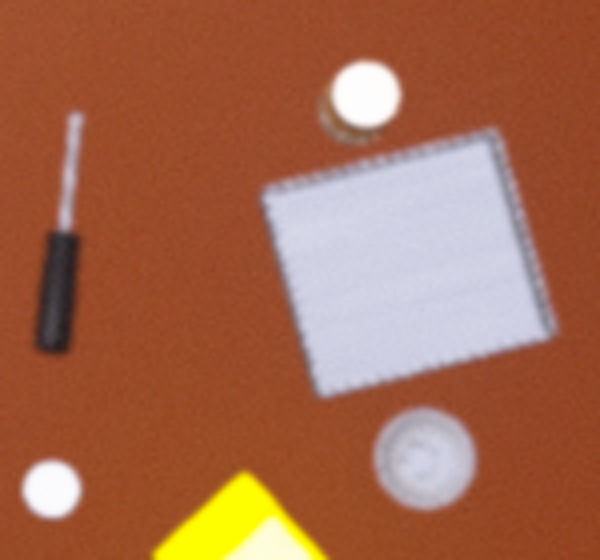

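```bash
python3 - <<'E'
import cv2
im=cv2.imread("pics/scene0.png")
cv2.imwrite("pics/crop_sc.png",cv2.resize(im[165:285,265:425],None,fx=5,fy=5,interpolation=cv2.INTER_CUBIC))
cv2.imwrite("pics/crop_sc2.png",cv2.resize(im[220:380,120:310],None,fx=4,fy=3.7,interpolation=cv2.INTER_CUBIC))
E
```

```text
(no output)
```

View pics/crop_sc.png

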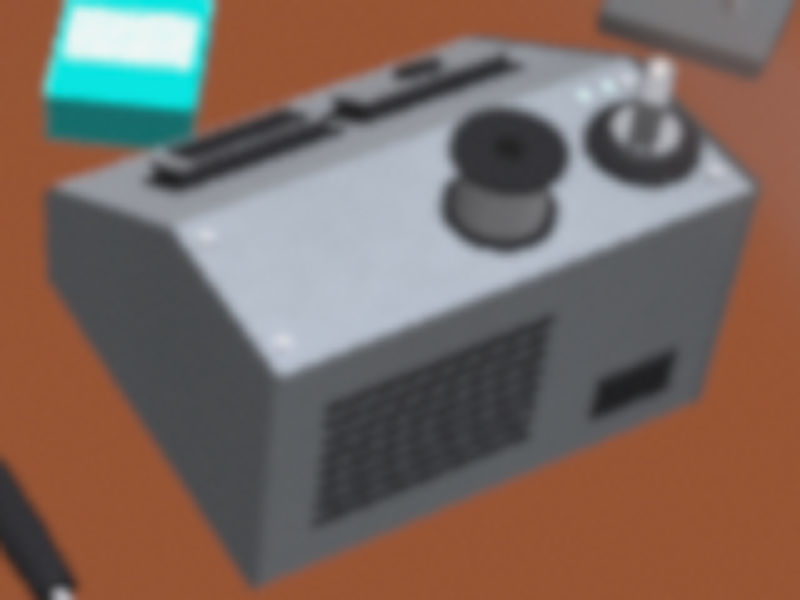

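View pics/crop_sc2.png

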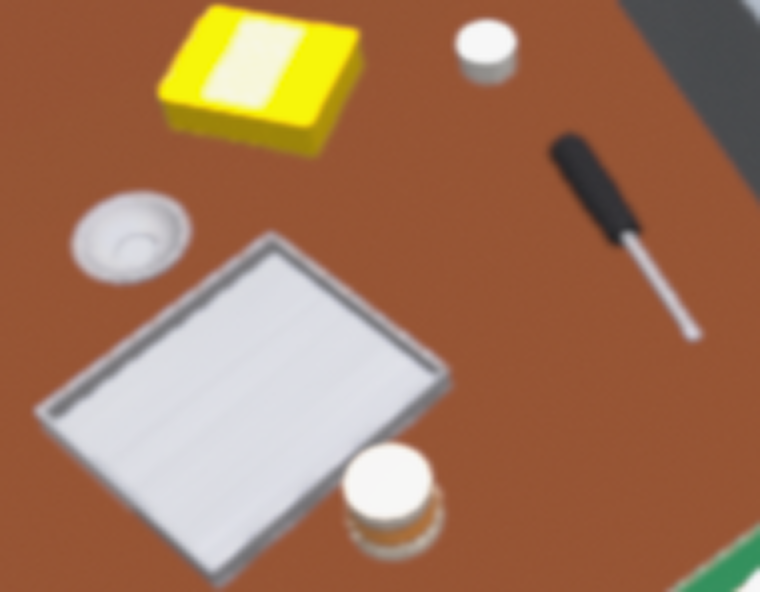

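```bash
cat > h.py <<'E'
import numpy as np
from rig import *
from scipy.optimize import least_squares
from scipy.spatial.transform import Rotation as R
C={n:get_calibration(n) for n in("scene","top")}
def proj(n,X):
    c=C[n];p=(c["R"]@np.atleast_2d(X).T).T+c["t"];p=p@np.array(c["camera_matrix"]).T;return p[:,:2]/p[:,2:]
def ray_z(n,uv,z):
    c=C[n];d=c["R"].T@np.linalg.solve(c["camera_matrix"],[uv[0],uv[1],1]);o=-c["R"].T@c["t"]
    return o+d*(z-o[2])/d[2]
def pose(p,L):
    c,s=np.cos(p[2]),np.sin(p[2]);L=np.atleast_2d(L).astype(float)
    return np.c_[c*L[:,0]-s*L[:,1]+p[0],s*L[:,0]+c*L[:,1]+p[1],L[:,2]]
def fit(obs,p0):
    def f(p): return np.concatenate([(proj(n,pose(p,L))-uv).ravel() for n,uv,L in obs])
    r=least_squares(f,p0,loss="soft_l1");return r.x,r.fun.reshape(-1,2)
E
cat > fit0.py <<'E'
from h import *
T=lambda x,y:(145+x/5-.4,115+y/4.8-.4)
S=lambda x,y:(265+x/5-.4,165+y/5-.4)
dk=lambda x,y,z:(-45+x*np.cos(.6109)-z*np.sin(.6109),y,122+x*np.sin(.6109)+z*np.cos(.6109))
obs=[("top",T(105,52),(112.5,131,165)),("top",T(607,112),(112.5,-131,165)),
("top",T(70,490),(-112.5,131,79)),("top",T(557,552),(-112.5,-131,79)),
("top",T(212,391),dk(0,52,14)),("top",T(415,412),dk(0,-52,14)),
("scene",S(255,587),(112.5,-131,0)),("scene",S(278,380),(112.5,-131,165)),("scene",S(172,225),(16.4,-131,165)),
("scene",S(48,190),(-112.5,-131,79)),("scene",S(50,280),(-112.5,-131,0)),("scene",S(757,187),(112.5,131,165)),("scene",S(418,70),dk(0,52,14))]
p,r=fit(obs,[500,150,0]);print("ext",p,np.round(r,1).tolist())
for n in("top","scene"):
    q,r=fit([o for o in obs if o[0]==n],p);print(n,q)
T2=lambda x,y:(280+x/4-.4,110+y/4-.4)
S2=lambda x,y:(120+x/4-.4,220+y/3.7-.4)
tr=[("top",T2(265,187),(75,85,22)),("top",T2(492,130),(75,-85,22)),("top",T2(318,396),(-75,85,22)),("top",T2(555,335),(-75,-85,22)),
("scene",S2(272,236),(-75,85,22)),("scene",S2(447,370),(75,85,22)),("scene",S2(38,410),(-75,-85,22)),("scene",S2(218,575),(75,-85,22))]
p2,r=fit(tr,[500,-200,.2]);print("tray",p2,np.round(r,1).tolist())
print("jar",ray_z("top",T2(366,95),52),"dish",ray_z("top",T2(425,459),22),"can",ray_z("top",T2(52,489),26),"scr",ray_z("top",T2(53,352),10),ray_z("top",T2(76,112),10))
print("reel",ray_z("top",T(312,147),205))
ps=lambda L:pose(p,L)[0]
print("cap",ps(dk(0,-52,10)),"bay",ps(dk(0,-52,0)))
E
python3 fit0.py
```

```text
ext [ 5.44046329e+02  2.29219851e+02 -1.31726518e-01] [[-2.1, 0.1], [0.5, 0.3], [-1.4, 0.0], [-0.1, -0.6], [0.0, -0.5], [-0.0, 0.1], [-0.1, 2.2], [-1.2, -0.3], [-1.1, 1.6], [-0.5, -1.0], [-0.4, 1.5], [1.7, -1.4], [0.5, -0.7]]
top [ 5.43841547e+02  2.28245808e+02 -1.33199508e-01]
scene [ 5.43874423e+02  2.30370402e+02 -1.33767339e-01]
tray [ 5.68110859e+02 -2.34014436e+02  2.48795138e-01] [[-0.7, -0.1], [1.1, -0.9], [0.7, -0.4], [0.6, -0.7], [0.4, -1.4], [1.1, -0.6], [-0.2, 0.0], [-1.1, -0.8]]
jar [ 677.19438583 -201.55900785   52.        ] dish [ 429.45680753 -240.47203406   22.        ] can [410.51347115  15.57773518  26.        ] scr [506.56125002  13.0777126   10.        ] [676.46262295  -5.11237712  10.        ]
reel [612.42648796 229.63407768 205.        ]
cap [486.91983943 184.33431992 130.19132105] bay [492.60619486 183.5809134  122.        ]
```

```bash
cat >> h.py <<'E'
EXT=[544.0,229.2,-0.132]; TRAY=[568.1,-234.0,0.249]
a=np.radians(35)
def Rz(t): return R.from_euler("z",t).as_matrix()
DR=Rz(EXT[2])@np.array([[np.cos(a),0,-np.sin(a)],[0,1,0],[np.sin(a),0,np.cos(a)]])
DO=pose(EXT,(-45,0,122))[0]
def dpt(x,y,z): return DO+DR@np.array([x,y,z],float)
RT=np.c_[-DR[:,2],DR[:,0],-DR[:,1]]
def cur():
    s=sense();q=s["ee_rot"];return s,np.array(s["eef_pos"]),R.from_quat([q[1],q[2],q[3],q[0]]).as_matrix()
def plan(pt,Rt,n=None):
    s,p,Rc=cur()
    w=R.from_matrix(Rc.T@Rt).as_rotvec();d=pt-p
    m=max(1,int(np.ceil(max(np.linalg.norm(w)/.17,np.linalg.norm(d)/45)))) if n is None else n
    print("t",round(s["time_s"],2),"pos",np.round(p,1),"dist",round(np.linalg.norm(d),1),"w",np.round(w,3),"F",np.round(s["force"],1),"grip",round(s["grip_width"],3),"j",np.round(s["joints"],2))
    for k in range(m):
        Rk=Rc@R.from_rotvec(w*k/m).as_matrix()
        print(k,"xyz",np.round(Rk.T@d/m,1),"r",np.round(w/m,3))
def deckpos():
    s,p,Rc=cur();print("TCP in deck",np.round(DR.T@(p-DO),1),"xaxis in deck",np.round(DR.T@Rc[:,0],3),"F deck",np.round(DR.T@np.array(s["force"]),1),"grip",round(s["grip_width"]*85.4,1),"t",round(s["time_s"],2))
E
python3 -c "
from h import *
plan(dpt(0,-52,100),RT)"
```

```text
t 0.15 pos [183.3 491.8 200.9] dist 392.6 w [ 1.301 -0.41   0.516] F [0.2 0.4 0.3] grip 1.001 j [ 0.99  0.31  1.5   0.    1.33 -0.22]
0 xyz [ -0.3 -21.5  37.9] r [ 0.145 -0.046  0.057]
1 xyz [  0.4 -15.8  40.7] r [ 0.145 -0.046  0.057]
2 xyz [ 1.6 -9.8 42.5] r [ 0.145 -0.046  0.057]
3 xyz [ 3.1 -3.8 43.3] r [ 0.145 -0.046  0.057]
4 xyz [ 5.1  2.3 43.3] r [ 0.145 -0.046  0.057]
5 xyz [ 7.3  8.1 42.2] r [ 0.145 -0.046  0.057]
6 xyz [ 9.8 13.6 40.3] r [ 0.145 -0.046  0.057]
7 xyz [12.5 18.6 37.4] r [ 0.145 -0.046  0.057]
8 xyz [15.3 23.  33.8] r [ 0.145 -0.046  0.057]
```

Emit:
jog_arm --increments '[{"x":0,"y":-22,"z":38,"rx":0.145,"ry":-0.046,"rz":0.057,"hand":0},{"x":0,"y":-16,"z":41,"rx":0.145,"ry":-0.046,"rz":0.057},{"x":2,"y":-10,"z":42,"rx":0.145,"ry":-0.046,"rz":0.057},{"x":3,"y":-4,"z":43,"rx":0.145,"ry":-0.046,"rz":0.057},{"x":5,"y":2,"z":43,"rx":0.145,"ry":-0.046,"rz":0.057}]' --force 40

```text
schema error: expected keys rx, ry, rz, x, y, z, hand
```

```bash
python3 -c "
from h import *
plan(dpt(0,-52,100),RT)"
```

```text
t 0.15 pos [183.3 491.8 200.9] dist 392.6 w [ 1.301 -0.41   0.516] F [0.2 0.4 0.3] grip 1.001 j [ 0.99  0.31  1.5   0.    1.33 -0.22]
0 xyz [ -0.3 -21.5  37.9] r [ 0.145 -0.046  0.057]
1 xyz [  0.4 -15.8  40.7] r [ 0.145 -0.046  0.057]
2 xyz [ 1.6 -9.8 42.5] r [ 0.145 -0.046  0.057]
3 xyz [ 3.1 -3.8 43.3] r [ 0.145 -0.046  0.057]
4 xyz [ 5.1  2.3 43.3] r [ 0.145 -0.046  0.057]
5 xyz [ 7.3  8.1 42.2] r [ 0.145 -0.046  0.057]
6 xyz [ 9.8 13.6 40.3] r [ 0.145 -0.046  0.057]
7 xyz [12.5 18.6 37.4] r [ 0.145 -0.046  0.057]
8 xyz [15.3 23.  33.8] r [ 0.145 -0.046  0.057]
```

All keys are needed in every row.

Emit:
jog_arm --increments '[{"x":0,"y":-22,"z":38,"rx":0.145,"ry":-0.046,"rz":0.057,"hand":0},{"x":0,"y":-16,"z":41,"rx":0.145,"ry":-0.046,"rz":0.057,"hand":0},{"x":2,"y":-10,"z":42,"rx":0.145,"ry":-0.046,"rz":0.057,"hand":0},{"x":3,"y":-4,"z":43,"rx":0.145,"ry":-0.046,"rz":0.057,"hand":0},{"x":5,"y":2,"z":43,"rx":0.145,"ry":-0.046,"rz":0.057,"hand":0}]' --force 40

```text
time_s: 0.78
eef_pos: [323.0, 323.0, 202.7]
ee_rot: [0.69, 0.445, 0.498, -0.279]
force: [0.6, 0.6, -0.1]
grip_width: 0.002
```

```bash
python3 -c "
from h import *
plan(dpt(0,-52,100),RT)"
```

```text
t 0.78 pos [323.  323.  202.7] dist 173.5 w [ 0.572 -0.178  0.226] F [ 0.6  0.6 -0.1] grip 0.002 j [ 0.63 -0.    1.91 -0.2   0.91  0.25]
0 xyz [ 7.6  8.7 41.8] r [ 0.143 -0.045  0.057]
1 xyz [10.1 14.  39.8] r [ 0.143 -0.045  0.057]
2 xyz [12.7 18.9 36.9] r [ 0.143 -0.045  0.057]
3 xyz [15.5 23.1 33.3] r [ 0.143 -0.045  0.057]
```

Emit:
jog_arm --increments '[{"x":8,"y":9,"z":42,"rx":0.143,"ry":-0.045,"rz":0.057,"hand":0},{"x":10,"y":14,"z":40,"rx":0.143,"ry":-0.045,"rz":0.057,"hand":0},{"x":13,"y":19,"z":37,"rx":0.143,"ry":-0.045,"rz":0.057,"hand":0},{"x":15,"y":23,"z":33,"rx":0.143,"ry":-0.045,"rz":0.057,"hand":0},{"x":0,"y":0,"z":0,"rx":0,"ry":0,"rz":0,"hand":0}]'

```text
time_s: 1.4
eef_pos: [436.4, 191.6, 203.3]
ee_rot: [0.605, 0.646, 0.285, -0.368]
force: [-0.0, 0.7, 0.1]
grip_width: 0.001
```

```bash
cat > w.py <<'E'
from h import *
import cv2,sys
s,p,Rc=cur();im=capture("wrist");cv2.imwrite(f"pics/{sys.argv[1]}.png",im[:,:,::-1])
deckpos()
plan(dpt(0,-52,100),RT)
T=get_calibration("wrist");K=np.array(T["camera_matrix"]);T=T["T_tool_cam"]
np.savez(f"pics/{sys.argv[1]}.npz",p=p,R=Rc)
E
python3 w.py w1
```

```text
TCP in deck [ -0.1 -50.6  99.7] xaxis in deck [-0.001 -0.001 -1.   ] F deck [-0.8 -0.5  0.3] grip 0.0 t 1.45
t 1.45 pos [436.  192.5 203.6] dist 1.5 w [0.005 0.001 0.001] F [-0.9 -0.3 -0.2] grip 0.0 j [ 0.32 -0.04  2.04 -0.45  0.62  0.75]
0 xyz [-0.3  0.1  1.4] r [0.005 0.001 0.001]
```

View pics/w1.png

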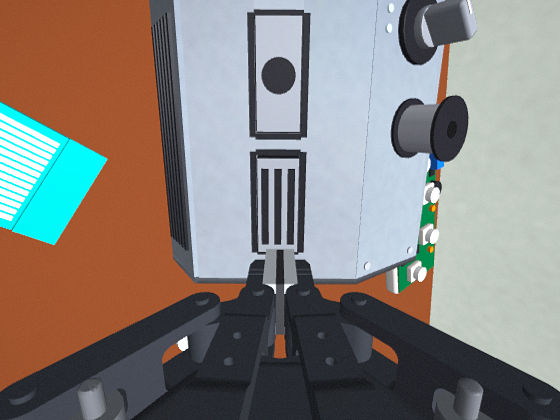

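```bash
cat >> h.py <<'E'
def wray(uv,name,zd):
    d=np.load(f"pics/{name}.npz");T=get_calibration("wrist");K=np.array(T["camera_matrix"]);T=np.array(T["T_tool_cam"])
    M=np.eye(4);M[:3,:3]=d["R"];M[:3,3]=d["p"];M=M@T
    v=DR.T@(M[:3,:3]@np.linalg.solve(K,[uv[0],uv[1],1]));o=DR.T@(M[:3,3]-DO)
    return o+v*(zd-o[2])/v[2]
E
python3 - <<'E'
from h import *
import cv2
im=cv2.imread("pics/w1.png")
cv2.imwrite("pics/w1c.png",cv2.resize(im[0:280,225:335],None,fx=5,fy=5,interpolation=cv2.INTER_CUBIC)[600:1200])
g=cv2.cvtColor(im,cv2.COLOR_BGR2GRAY)
print(g[190,245:312].tolist());print(g[76,245:312].tolist())
b=(g<80).astype("uint8");n,l,st,ce=cv2.connectedComponentsWithStats(b[0:150,250:306])
for i in range(1,n):
    if st[i,4]>20:print(st[i],ce[i]+[250,0])
print("boss",wray((278,76),"w1",14))
E
```

```text
[203, 199, 200, 201, 207, 139, 54, 47, 49, 47, 44, 52, 107, 196, 196, 205, 79, 42, 49, 50, 48, 46, 42, 111, 194, 196, 190, 196, 203, 98, 44, 52, 51, 50, 48, 42, 113, 196, 196, 195, 194, 199, 134, 52, 48, 47, 48, 46, 43, 76, 195, 197, 201, 100, 52, 49, 51, 49, 49, 39, 164, 204, 198, 197, 198, 197, 201]
[200, 203, 212, 106, 56, 56, 54, 55, 52, 72, 44, 202, 203, 203, 203, 207, 139, 61, 51, 57, 59, 53, 57, 57, 58, 60, 60, 55, 56, 58, 58, 56, 59, 59, 58, 58, 57, 58, 57, 59, 61, 55, 59, 58, 57, 59, 61, 53, 60, 56, 95, 205, 206, 203, 204, 215, 75, 57, 58, 58, 56, 58, 52, 84, 209, 208, 205]
[   0   10   56  129 1761] [276.42248722  77.98580352]
[ 12  57  33  37 950] [278.12842105  75.07263158]
boss [-1.64027409 52.88473972 14.        ]
```

View pics/w1c.png

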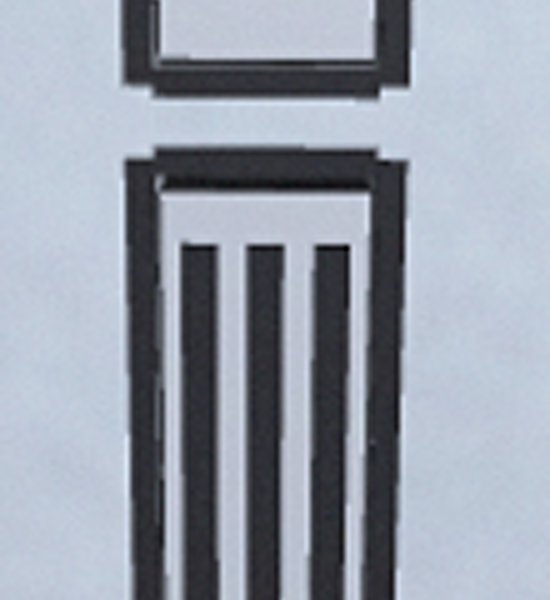

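```bash
python3 - <<'E'
from h import *
print("bar top end",wray((277.7,168.7),"w1",14))
print("cap top-left/right",wray((225+160/5,120+190/5),"w1",10),wray((225+371/5,120+190/5),"w1",10))
print("mid bar r190",wray((277.5,190),"w1",14),"cap edges r190",wray((257.5,190),"w1",10),wray((297.5,190),"w1",10))
E
```

```text
bar top end [ -1.85900776 -17.95927807  14.        ]
cap top-left/right [-19.07839065  -9.67106036  10.        ] [15.96140654 -9.60268862 10.        ]
mid bar r190 [ -2.02458648 -35.88873313  14.        ] cap edges r190 [-19.13684468 -36.77327997  10.        ] [ 15.0220617  -36.70179276  10.        ]
```

Emit:
jog_arm --increments '[{"x":30,"y":-1,"z":1,"rx":0.005,"ry":0,"rz":0,"hand":0},{"x":30,"y":0,"z":0,"rx":0,"ry":0,"rz":0,"hand":0},{"x":15,"y":0,"z":0,"rx":0,"ry":0,"rz":0,"hand":0},{"x":0,"y":0,"z":0,"rx":0,"ry":0,"rz":0,"hand":0}]'

```text
time_s: 1.95
eef_pos: [477.5, 186.7, 141.5]
ee_rot: [0.604, 0.647, 0.285, -0.367]
force: [0.6, -0.4, 0.6]
grip_width: -0.002
```

```bash
python3 w.py w2
```

```text
TCP in deck [ -0.9 -50.8  25.3] xaxis in deck [-0.  0. -1.] F deck [ 0.2  1.3 -0. ] grip -0.1 t 2.0
t 2.0 pos [477.6 186.8 142.3] dist 74.7 w [ 0.001 -0.     0.   ] F [0.3 1.2 0.1] grip -0.001 j [ 0.27  0.13  2.05 -0.55  0.44  0.84]
0 xyz [-37.3   0.4   0.6] r [ 0. -0.  0.]
1 xyz [-37.3   0.4   0.6] r [ 0. -0.  0.]
```

View pics/w2.png

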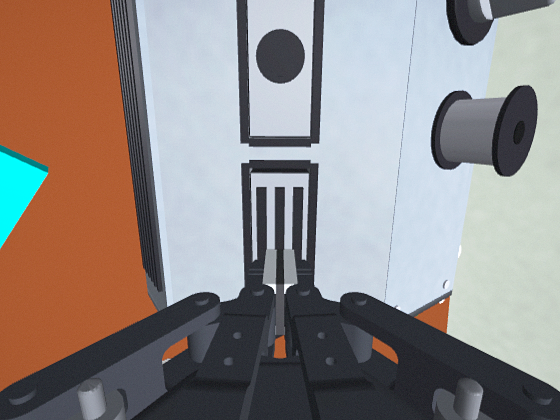

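Emit:
jog_arm --increments '[{"x":7,"y":0,"z":1,"rx":0,"ry":0,"rz":0,"hand":0},{"x":3,"y":0,"z":0,"rx":0,"ry":0,"rz":0,"hand":0},{"x":3,"y":0,"z":0,"rx":0,"ry":0,"rz":0,"hand":0},{"x":2,"y":0,"z":0,"rx":0,"ry":0,"rz":0,"hand":0}]'

```text
time_s: 2.5
eef_pos: [486.3, 184.3, 129.6]
ee_rot: [0.604, 0.647, 0.284, -0.367]
force: [-0.5, -0.1, 0.4]
grip_width: -0.001
```

```bash
python3 -c "
from h import *
deckpos()"
```

```text
TCP in deck [ -0.8 -52.1   9.9] xaxis in deck [ 0.  0. -1.] F deck [-0.2 -0.2  0.5] grip -0.1 t 2.5
```

Emit:
jog_arm --increments '[{"x":2,"y":0,"z":0,"rx":0,"ry":0,"rz":0,"hand":0},{"x":1,"y":0,"z":0,"rx":0,"ry":0,"rz":0,"hand":0}]'

```text
time_s: 2.75
eef_pos: [488.0, 184.1, 127.1]
ee_rot: [0.604, 0.647, 0.284, -0.367]
force: [-0.3, 0.3, 0.1]
grip_width: 0.003
```

```bash
python3 w.py w3
```

```text
TCP in deck [ -0.9 -52.2   6.8] xaxis in deck [-0.  0. -1.] F deck [-0.1 -0.4 -0.1] grip -0.3 t 2.8
t 2.8 pos [487.9 184.  127. ] dist 93.2 w [-0. -0.  0.] F [-0.1 -0.4 -0.2] grip -0.003 j [ 0.26  0.17  2.05 -0.59  0.4   0.87]
0 xyz [-31.1   0.3  -0.1] r [-0. -0.  0.]
1 xyz [-31.1   0.3  -0.1] r [-0. -0.  0.]
2 xyz [-31.1   0.3  -0.1] r [-0. -0.  0.]
```

View pics/w3.png

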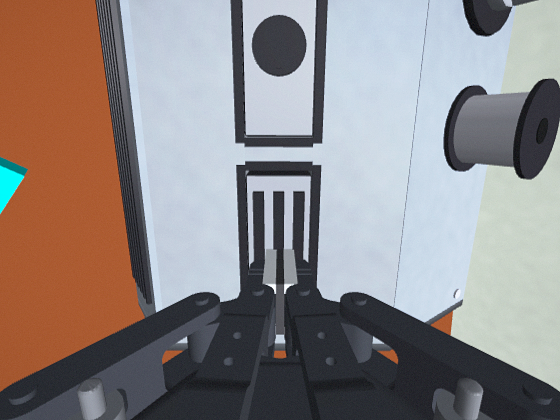

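```bash
python3 - <<'E'
from h import *
import cv2
T=get_calibration("wrist");K=np.array(T["camera_matrix"]);T=np.array(T["T_tool_cam"])
obs=[]
for n in("w1","w2","w3"):
    g=cv2.imread(f"pics/{n}.png",0);d=np.load(f"pics/{n}.npz")
    M=np.eye(4);M[:3,:3]=d["R"];M[:3,3]=d["p"];M=M@T
    b=(g<80).astype("uint8")
    k,l,st,ce=cv2.connectedComponentsWithStats(b[0:150,251:310])
    for i in range(1,k):
        x,y,w,h,A=st[i]
        if A>500 and .8<w/h<1.2:
            c=ce[i]+[251,0]
            X=np.linalg.inv(M)@np.r_[dpt(-1.5,52,14),1]
            # width of horizontal extent => depth
            dist=np.sqrt(4*A/np.pi/(w/w))
            print(n,"ctr",c,"w,h",w,h,"pred",(K@X[:3])[:2]/X[2],"depth pred",X[2],"from w",K[0,0]*26/w)
            obs.append((c,M))
# triangulate boss centre from 3 views
A=[];B=[]
for c,M in obs:
    v=M[:3,:3]@np.linalg.solve(K,[c[0],c[1],1]);v/=np.linalg.norm(v);P=np.eye(3)-np.outer(v,v);A.append(P);B.append(P@M[:3,3])
X=np.linalg.solve(sum(A),sum(B));print("boss deck",DR.T@(X-DO))
E
```

```text
w1 ctr [278.12842105  75.07263158] w,h 33 37 pred [278.18987372  77.24853997] depth pred 239.43105709568087 from w 246.82856905965866
w2 ctr [279.94167498  55.7442672 ] w,h 48 53 pred [279.94183589  59.17395548] depth pred 168.16026134782882 from w 169.69464122851534
w3 ctr [278.70567515  45.1072407 ] w,h 54 61 pred [278.68893366  49.14153384] depth pred 150.62004525828954 from w 150.83968109201362
boss deck [-1.50394911 53.18367879 16.63662831]
```

```bash
python3 - <<'E'
from h import *
import cv2
for n in("w2","w3"):
    g=cv2.imread(f"pics/{n}.png",0)
    cv2.imwrite(f"pics/{n}c.png",cv2.resize(g[125:300,225:335],None,fx=5,fy=3.4,interpolation=cv2.INTER_CUBIC))
    print(n,g[180:196,279].tolist(),g[205,240:320].tolist())
a=cv2.imread("pics/w2c.png");b=cv2.imread("pics/w3c.png");cv2.imwrite("pics/cmp.png",cv2.resize(np.hstack([a,b]),(800,590)))
for n,v in(("w2",187),("w3",191)):
    for z in(4,9,14):print(n,z,wray((279,v),n,z))
E
```

```text
w2 [207, 206, 206, 206, 207, 210, 193, 59, 43, 49, 54, 53, 48, 54, 54, 54] [218, 224, 108, 49, 54, 47, 52, 54, 50, 51, 51, 115, 206, 208, 205, 216, 106, 49, 49, 54, 49, 55, 52, 57, 50, 49, 119, 205, 206, 205, 206, 203, 204, 209, 177, 66, 50, 50, 50, 48, 53, 50, 51, 47, 78, 208, 211, 205, 204, 206, 206, 209, 171, 62, 48, 51, 54, 52, 51, 50, 53, 49, 39, 210, 209, 206, 210, 177, 69, 41, 52, 52, 52, 51, 53, 51, 38, 213, 216, 213]
w3 [203, 204, 203, 203, 202, 202, 204, 203, 201, 203, 191, 99, 30, 52, 50, 47] [51, 50, 51, 51, 50, 49, 51, 113, 201, 202, 199, 204, 173, 66, 48, 49, 50, 51, 49, 50, 50, 48, 44, 35, 159, 205, 201, 202, 200, 202, 199, 202, 212, 74, 45, 50, 52, 48, 53, 51, 52, 53, 49, 45, 165, 201, 203, 201, 201, 200, 201, 205, 214, 98, 49, 47, 51, 50, 50, 50, 54, 49, 48, 44, 122, 203, 205, 202, 204, 206, 76, 38, 50, 52, 48, 50, 50, 47, 49, 77]
w2 4 [ -2.07435992 -19.77211461   4.        ]
w2 9 [ -2.05572054 -18.77023637   9.        ]
w2 14 [ -2.03708116 -17.76835814  14.        ]
w3 4 [ -1.4832826 -19.7265787   4.       ]
w3 9 [ -1.46982346 -18.6597188    9.        ]
w3 14 [ -1.45636433 -17.5928589   14.        ]
```

View pics/cmp.png

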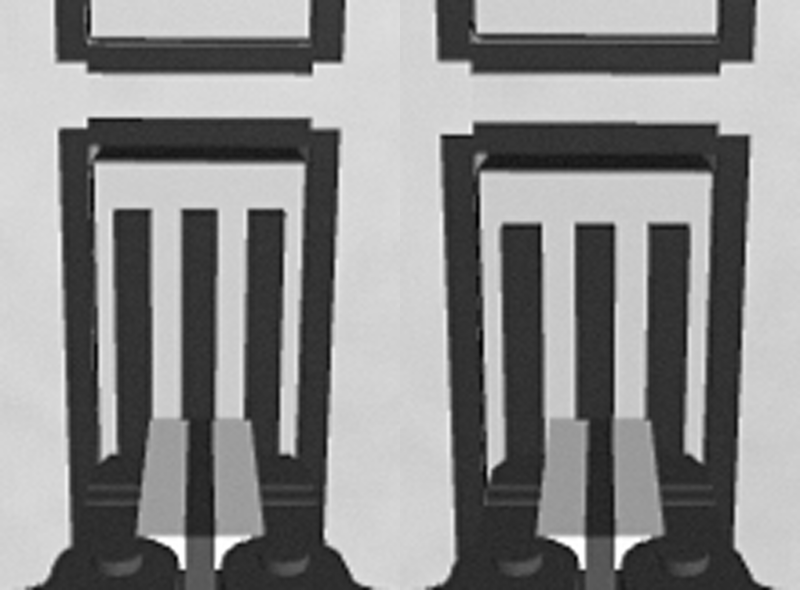

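```bash
python3 - <<'E'
from h import *
import cv2
for n in("scene","top"):
    im=capture(n)[:,:,::-1]
    print(proj(n,dpt(-1,-52,6.8)),proj(n,dpt(-1,-52,40)))
    c=im[100:220,240:400] if n=="scene" else im[130:250,150:310]
    cv2.imwrite(f"pics/{n}3.png",cv2.resize(c,None,fx=4,fy=4,interpolation=cv2.INTER_CUBIC))
E
```

```text
[[313.25785602 193.75908496]] [[309.91533534 180.99062959]]
[[227.94299231 199.62716191]] [[226.10342351 205.8147971 ]]
```

View pics/scene3.png

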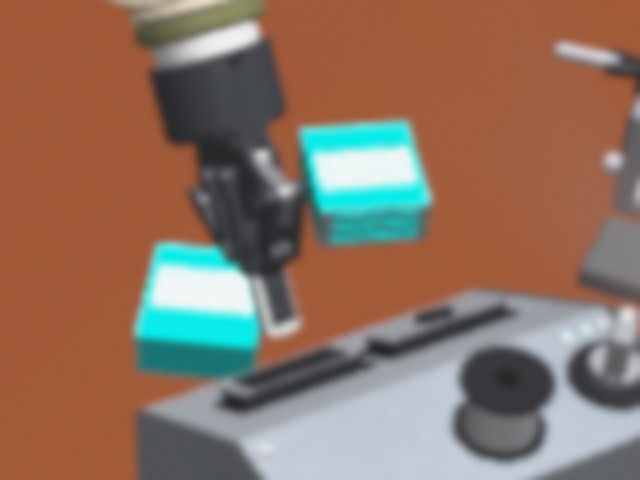

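View pics/top3.png

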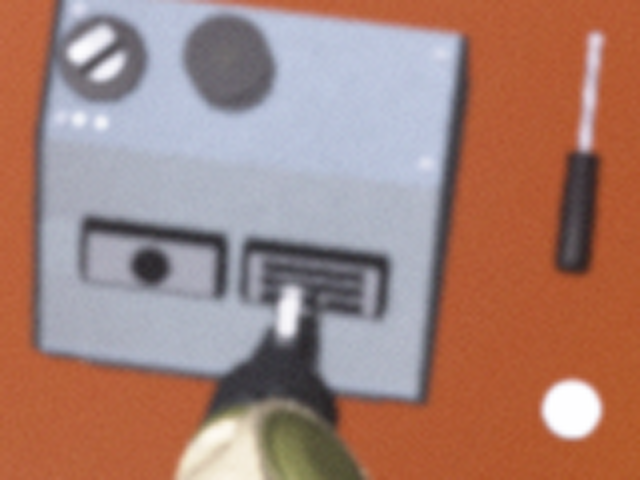

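The picture shows the tips at scene pixel (311,183). That is about 28 mm short of the reported TCP, which agrees with feeling no contact. I'll keep advancing and watch the force.

Emit:
jog_arm --increments '[{"x":7,"y":0,"z":0,"rx":0,"ry":0,"rz":0,"hand":0},{"x":5,"y":0,"z":0,"rx":0,"ry":0,"rz":0,"hand":0},{"x":2,"y":0,"z":0,"rx":0,"ry":0,"rz":0,"hand":0},{"x":0,"y":0,"z":0,"rx":0,"ry":0,"rz":0,"hand":0}]'

```text
time_s: 3.4
eef_pos: [495.9, 183.0, 115.5]
ee_rot: [0.604, 0.647, 0.285, -0.367]
force: [-0.2, 0.1, -0.2]
grip_width: 0.001
```

Emit:
jog_arm --increments '[{"x":2,"y":0,"z":0,"rx":0,"ry":0,"rz":0,"hand":0},{"x":2,"y":0,"z":0,"rx":0,"ry":0,"rz":0,"hand":0}]'

```text
time_s: 3.65
eef_pos: [498.2, 182.7, 112.4]
ee_rot: [0.604, 0.647, 0.284, -0.367]
force: [0.3, -0.4, 0.1]
grip_width: 0.001
```

```bash
python3 -c "
from h import *
deckpos()"
```

```text
TCP in deck [ -0.8 -52.1 -11.1] xaxis in deck [ 0.  0. -1.] F deck [ 0.4 -0.4 -0.1] grip 0.1 t 3.65
```

Emit:
jog_arm --increments '[{"x":2,"y":0,"z":0,"rx":0,"ry":0,"rz":0,"hand":0},{"x":1,"y":0,"z":0,"rx":0,"ry":0,"rz":0,"hand":0}]'

```text
time_s: 3.9
eef_pos: [499.9, 182.5, 109.9]
ee_rot: [0.604, 0.647, 0.284, -0.367]
force: [0.4, -0.3, -0.1]
grip_width: -0.002
```

Emit:
jog_arm --increments '[{"x":1,"y":0,"z":0,"rx":0,"ry":0,"rz":0,"hand":0},{"x":1,"y":0,"z":0,"rx":0,"ry":0,"rz":0,"hand":0}]'

```text
time_s: 4.15
eef_pos: [500.8, 182.4, 108.5]
ee_rot: [0.604, 0.647, 0.284, -0.367]
force: [-5.5, 0.6, 5.3]
grip_width: -0.002
```

Emit:
jog_arm --increments '[{"x":1,"y":0,"z":0,"rx":0,"ry":0,"rz":0,"hand":0},{"x":1,"y":0,"z":0,"rx":0,"ry":0,"rz":0,"hand":0}]'

```text
time_s: 4.4
eef_pos: [501.9, 182.2, 107.0]
ee_rot: [0.604, 0.647, 0.284, -0.367]
force: [-8.1, 0.5, 9.1]
grip_width: 0.001
```

```bash
python3 -c "
from h import *
deckpos()"
```

```text
TCP in deck [ -0.8 -52.1 -17.7] xaxis in deck [ 0.  0. -1.] F deck [-1.4 -0.6 12. ] grip 0.1 t 4.4
```

Emit:
jog_arm --increments '[{"x":2,"y":0,"z":0,"rx":0,"ry":0,"rz":0,"hand":0},{"x":1,"y":0,"z":0,"rx":0,"ry":0,"rz":0,"hand":0}]'

```text
time_s: 4.65
eef_pos: [503.6, 182.0, 104.7]
ee_rot: [0.604, 0.647, 0.284, -0.367]
force: [-8.9, -0.1, 9.5]
grip_width: -0.003
```

```bash
python3 w.py w4|head -1
```

```text
TCP in deck [ -0.9 -52.1 -20.7] xaxis in deck [ 0.  0. -1.] F deck [-1.7 -1.  10.5] grip 0.0 t 4.7
```

View pics/w4.png

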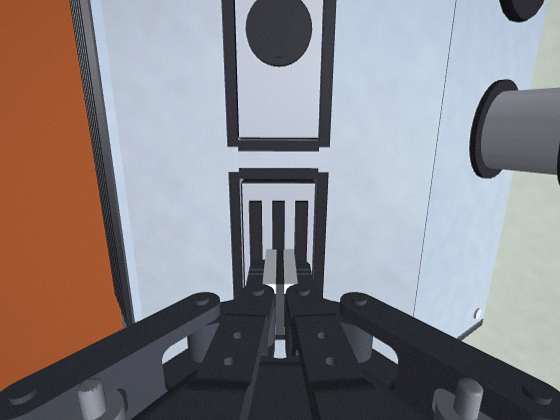

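Emit:
jog_arm --increments '[{"x":1,"y":0,"z":0,"rx":0,"ry":0,"rz":0,"hand":0},{"x":1,"y":0,"z":0,"rx":0,"ry":0,"rz":0,"hand":0}]'

```text
time_s: 4.95
eef_pos: [504.7, 181.9, 103.1]
ee_rot: [0.604, 0.647, 0.284, -0.367]
force: [-9.9, -1.4, 9.1]
grip_width: 0.001
```

Emit:
jog_arm --increments '[{"x":1,"y":0,"z":0,"rx":0,"ry":0,"rz":0,"hand":0},{"x":0,"y":0,"z":0,"rx":0,"ry":0,"rz":0,"hand":0}]'

```text
time_s: 5.2
eef_pos: [505.3, 181.8, 102.2]
ee_rot: [0.604, 0.647, 0.284, -0.367]
force: [-8.0, -0.5, 9.1]
grip_width: -0.003
```

```bash
python3 -c "
from h import *
deckpos()"
```

```text
TCP in deck [ -0.9 -52.1 -23.6] xaxis in deck [ 0.  0. -1.] F deck [-1.3 -1.5 12. ] grip -0.2 t 5.2
```

Emit:
jog_arm --increments '[{"x":-12,"y":0,"z":0,"rx":0,"ry":0,"rz":0,"hand":0},{"x":-20,"y":0,"z":0,"rx":0,"ry":0,"rz":0,"hand":0},{"x":-25,"y":0,"z":0,"rx":0,"ry":0,"rz":0,"hand":0},{"x":-23,"y":0,"z":0,"rx":0,"ry":0,"rz":0,"hand":84},{"x":0,"y":0,"z":0,"rx":0,"ry":0,"rz":0,"hand":84}]'

```text
time_s: 5.82
eef_pos: [460.1, 188.2, 168.9]
ee_rot: [0.605, 0.648, 0.284, -0.366]
force: [-0.2, -0.1, -0.4]
grip_width: 0.423
```

Emit:
jog_arm --increments '[{"x":0,"y":0,"z":0,"rx":0,"ry":0,"rz":0,"hand":84},{"x":0,"y":0,"z":0,"rx":0,"ry":0,"rz":0,"hand":84},{"x":0,"y":0,"z":0,"rx":0,"ry":0,"rz":0,"hand":84}]'

```text
time_s: 6.2
eef_pos: [460.1, 187.6, 166.7]
ee_rot: [0.604, 0.647, 0.285, -0.368]
force: [-0.8, -0.4, 0.7]
grip_width: 0.984
```

```bash
python3 w.py w5|head -1
```

```text
TCP in deck [ -1.1 -52.3  55.5] xaxis in deck [-0.001 -0.    -1.   ] F deck [-0.1  0.6  0.1] grip 84.2 t 6.25
```

View pics/w5.png

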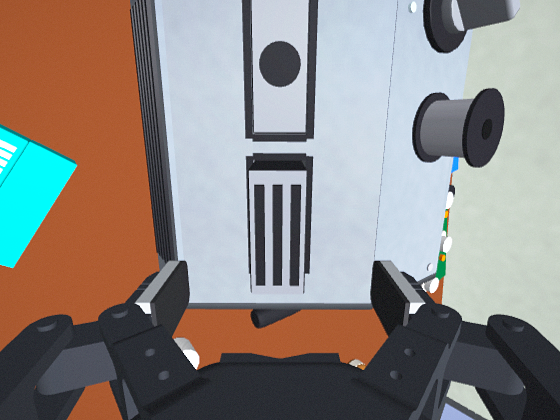

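```bash
python3 - <<'E'
from h import *
for z in(14,34,44):print(z,wray((278,184.5),"w5",z),wray((278,286),"w5",z))
E
```

```text
14 [ -2.64400676 -23.5121505   14.        ] [  -2.82394204 -102.12934332   14.        ]
34 [ -2.50720337 -19.66475022  34.        ] [ -2.67037247 -90.95647402  34.        ]
44 [ -2.43880168 -17.74105008  44.        ] [ -2.59358769 -85.37003936  44.        ]
```

Emit:
jog_arm --increments '[{"x":25,"y":-2,"z":0,"rx":0,"ry":0,"rz":0,"hand":85},{"x":25,"y":0,"z":0,"rx":0,"ry":0,"rz":0,"hand":85},{"x":16,"y":0,"z":0,"rx":0,"ry":0,"rz":0,"hand":85},{"x":0,"y":0,"z":0,"rx":0,"ry":0,"rz":0,"hand":85}]'

```text
time_s: 6.75
eef_pos: [495.8, 182.7, 111.0]
ee_rot: [0.604, 0.647, 0.285, -0.368]
force: [-0.4, -0.4, -0.1]
grip_width: 0.999
```

```bash
python3 w.py w6|head -1
```

```text
TCP in deck [ -3.1 -52.3 -10.2] xaxis in deck [-0.001 -0.    -1.   ] F deck [-0.3  0.8 -1. ] grip 85.0 t 6.8
```

View pics/w6.png

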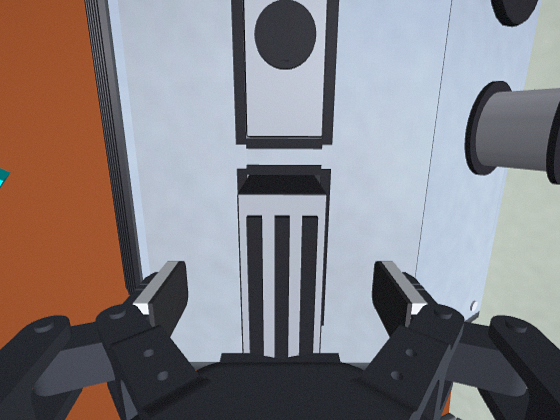

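Emit:
jog_arm --increments '[{"x":8,"y":0,"z":0,"rx":0,"ry":0,"rz":0,"hand":85},{"x":4,"y":0,"z":0,"rx":0,"ry":0,"rz":0,"hand":60},{"x":0,"y":0,"z":0,"rx":0,"ry":0,"rz":0,"hand":40},{"x":0,"y":0,"z":0,"rx":0,"ry":0,"rz":0,"hand":30},{"x":0,"y":0,"z":0,"rx":0,"ry":0,"rz":0,"hand":20}]' --force 60

```text
time_s: 7.42
eef_pos: [502.8, 182.2, 102.6]
ee_rot: [0.604, 0.648, 0.284, -0.367]
force: [-0.3, -0.1, 1.8]
grip_width: 0.412
```

Emit:
jog_arm --increments '[{"x":0,"y":0,"z":0,"rx":0,"ry":0,"rz":0,"hand":0},{"x":0,"y":0,"z":0,"rx":0,"ry":0,"rz":0,"hand":0},{"x":0,"y":0,"z":0,"rx":0,"ry":0,"rz":0,"hand":0},{"x":0,"y":0,"z":0,"rx":0,"ry":0,"rz":0,"hand":0}]'

```text
time_s: 7.92
eef_pos: [502.9, 182.1, 102.4]
ee_rot: [0.604, 0.648, 0.284, -0.367]
force: [-1.2, -0.2, 3.4]
grip_width: 0.412
```

```bash
python3 w.py w7|head -1
```

```text
TCP in deck [ -2.7 -52.1 -22. ] xaxis in deck [ 0.  0. -1.] F deck [ 1.2 -0.   2.4] grip 35.5 t 7.97
```

View pics/w7.png

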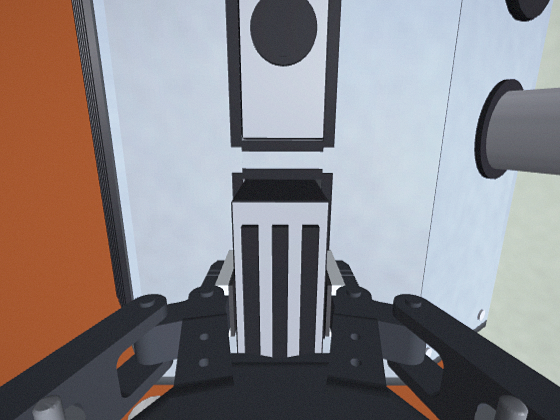

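Emit:
jog_arm --increments '[{"x":-8,"y":0,"z":0,"rx":0,"ry":0,"rz":0,"hand":0},{"x":-15,"y":0,"z":0,"rx":0,"ry":0,"rz":0,"hand":0},{"x":-18,"y":0,"z":0,"rx":0,"ry":0,"rz":0,"hand":0},{"x":-18,"y":0,"z":0,"rx":0,"ry":0,"rz":0,"hand":0},{"x":-18,"y":0,"z":0,"rx":0,"ry":0,"rz":0,"hand":0}]'

```text
time_s: 8.6
eef_pos: [457.7, 187.8, 165.3]
ee_rot: [0.604, 0.647, 0.285, -0.368]
force: [0.3, -0.8, -2.0]
grip_width: 0.41
```

Emit:
jog_arm --increments '[{"x":-15,"y":0,"z":0,"rx":0,"ry":0,"rz":0,"hand":0},{"x":0,"y":0,"z":0,"rx":0,"ry":0,"rz":0,"hand":0}]'

```text
time_s: 8.85
eef_pos: [450.1, 189.2, 178.2]
ee_rot: [0.604, 0.648, 0.284, -0.367]
force: [-0.2, -0.7, -2.2]
grip_width: 0.414
```

```bash
python3 w.py w8|head -1;python3 - <<'E'
from h import *
import cv2
im=capture("scene")[:,:,::-1]
cv2.imwrite("pics/scene8.png",cv2.resize(im[70:250,220:440],None,fx=3.5,fy=3.3))
E
```

```text
TCP in deck [ -3.1 -52.1  70. ] xaxis in deck [-0.  0. -1.] F deck [-1.3 -1.  -2.2] grip 35.3 t 8.9
```

View pics/w8.png

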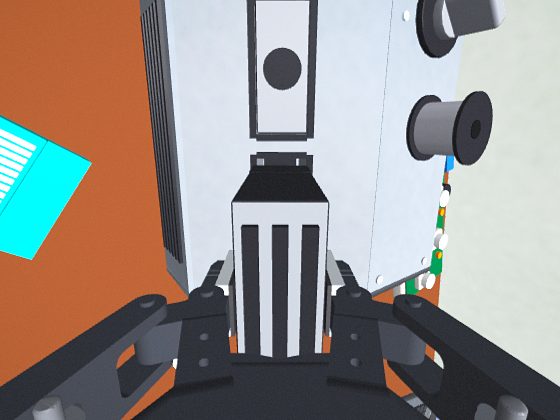

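View pics/scene8.png

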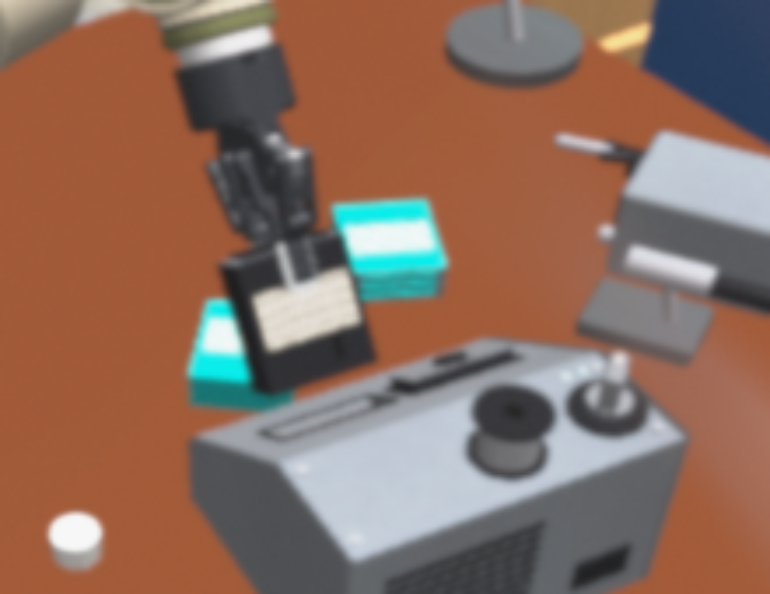

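```bash
cat >> h.py <<'E'
def RD(t): return np.array([[0,np.cos(t),np.sin(t)],[0,np.sin(t),-np.cos(t)],[-1,0,0]])
E
python3 -c "
from h import *
s,p,Rc=cur();print(np.round(Rc.T@np.array([-10,0,60]),1))
plan(np.array([440,120,230]),RD(0.06))"
```

```text
[-54.9  26.3   1.3]
t 8.95 pos [450.3 189.  177.2] dist 87.4 w [-0.186  0.059 -0.608] F [ 1.1  0.6 -2.7] grip 0.414 j [ 0.3   0.02  2.06 -0.48  0.54  0.78]
0 xyz [-11.    7.3  17.4] r [-0.046  0.015 -0.152]
1 xyz [-12.2   4.8  17.5] r [-0.046  0.015 -0.152]
2 xyz [-12.9   2.   17.5] r [-0.046  0.015 -0.152]
3 xyz [-13.3  -0.8  17.3] r [-0.046  0.015 -0.152]
```

Emit:
jog_arm --increments '[{"x":-18,"y":9,"z":0,"rx":0,"ry":0,"rz":0,"hand":0},{"x":-18,"y":9,"z":0,"rx":0,"ry":0,"rz":0,"hand":0},{"x":-18,"y":9,"z":0,"rx":0,"ry":0,"rz":0,"hand":0},{"x":0,"y":0,"z":5,"rx":-0.023,"ry":0.008,"rz":-0.076,"hand":0},{"x":0,"y":0,"z":17,"rx":-0.046,"ry":0.015,"rz":-0.152,"hand":0}]'

```text
time_s: 9.57
eef_pos: [438.1, 168.8, 236.6]
ee_rot: [0.577, 0.592, 0.379, -0.416]
force: [0.2, -1.4, -2.8]
grip_width: 0.405
```

```bash

python3 -c "
from h import *
plan(np.array([460,40,220]),RD(0.1))"
```

```text
t 9.57 pos [438.1 168.8 236.6] dist 131.7 w [-0.152  0.041 -0.375] F [ 0.2 -1.4 -2.8] grip 0.405 j [ 0.18 -0.03  1.86 -0.12  0.95  0.28]
0 xyz [ 9.2  6.8 42.4] r [-0.051  0.014 -0.125]
1 xyz [ 7.8  5.7 42.8] r [-0.051  0.014 -0.125]
2 xyz [ 6.6  4.4 43.2] r [-0.051  0.014 -0.125]
```

Emit:
jog_arm --increments '[{"x":9,"y":7,"z":25,"rx":-0.051,"ry":0.014,"rz":-0.125,"hand":0},{"x":8,"y":6,"z":35,"rx":-0.051,"ry":0.014,"rz":-0.125,"hand":0},{"x":7,"y":5,"z":35,"rx":-0.051,"ry":0.014,"rz":-0.125,"hand":0},{"x":0,"y":0,"z":35,"rx":0,"ry":0,"rz":0,"hand":0},{"x":0,"y":0,"z":35,"rx":0,"ry":0,"rz":0,"hand":0}]'

```text
time_s: 10.2
eef_pos: [469.6, 1.5, 219.3]
ee_rot: [0.524, 0.476, 0.522, -0.475]
force: [-0.2, -0.4, -1.9]
grip_width: 0.407
```

```bash

python3 -c "
from h import *
plan(np.array([568,-234,180]),RD(0.249))"
```

```text
t 10.2 pos [469.6   1.5 219.3] dist 258.2 w [-0.153  0.001 -0.004] F [-0.2 -0.4 -1.9] grip 0.407 j [-0.25  0.17  1.63  0.    1.34 -0.34]
0 xyz [ 6.6 12.5 40.6] r [-0.025  0.    -0.001]
1 xyz [ 6.6 11.5 40.9] r [-0.025  0.    -0.001]
2 xyz [ 6.6 10.5 41.2] r [-0.025  0.    -0.001]
3 xyz [ 6.6  9.4 41.5] r [-0.025  0.    -0.001]
4 xyz [ 6.6  8.4 41.7] r [-0.025  0.    -0.001]
5 xyz [ 6.6  7.3 41.9] r [-0.025  0.    -0.001]
```

Emit:
jog_arm --increments '[{"x":6,"y":12,"z":40,"rx":-0.025,"ry":0,"rz":-0.001,"hand":0},{"x":7,"y":12,"z":41,"rx":-0.025,"ry":0,"rz":-0.001,"hand":0},{"x":7,"y":11,"z":41,"rx":-0.025,"ry":0,"rz":-0.001,"hand":0},{"x":7,"y":9,"z":41,"rx":-0.025,"ry":0,"rz":-0.001,"hand":0},{"x":7,"y":8,"z":35,"rx":-0.025,"ry":0,"rz":0,"hand":0}]'

```text
time_s: 10.82
eef_pos: [549.8, -187.3, 185.4]
ee_rot: [0.552, 0.442, 0.552, -0.442]
force: [0.6, 0.4, -3.2]
grip_width: 0.412
```

Emit:
jog_arm --increments '[{"x":6,"y":7,"z":25,"rx":-0.02,"ry":0,"rz":0,"hand":0},{"x":0,"y":0,"z":10,"rx":0,"ry":0,"rz":0,"hand":0},{"x":0,"y":0,"z":0,"rx":0,"ry":0,"rz":0,"hand":0}]'

```text
time_s: 11.2
eef_pos: [564.1, -218.0, 180.6]
ee_rot: [0.557, 0.436, 0.556, -0.436]
force: [-0.2, 0.3, -2.5]
grip_width: 0.414
```

```bash

python3 -c "
from h import *
import cv2
plan(np.array([568,-234,100]),RD(0.249))
for n,sl in (('scene',(slice(150,400),slice(80,330))),('top',(slice(100,280),slice(270,440)))):
    cv2.imwrite(f'pics/{n}9.png',cv2.resize(capture(n)[sl][:,:,::-1],None,fx=2.4 if n=='scene' else 3.3,fy=2.4 if n=='scene' else 3.3))
"; python3 w.py w9|head -0
```

```text
t 11.2 pos [ 564.1 -218.   180.6] dist 82.2 w [-0.008  0.001 -0.001] F [-0.2  0.3 -2.5] grip 0.414 j [-0.56  0.5   1.27  0.    1.36 -0.8 ]
0 xyz [40.3 -0.   8.2] r [-0.004  0.    -0.   ]
1 xyz [40.3 -0.   8.2] r [-0.004  0.    -0.   ]Exception ignored on flushing sys.stdout:
BrokenPipeError: [Errno 32] Broken pipe
```

View pics/scene9.png

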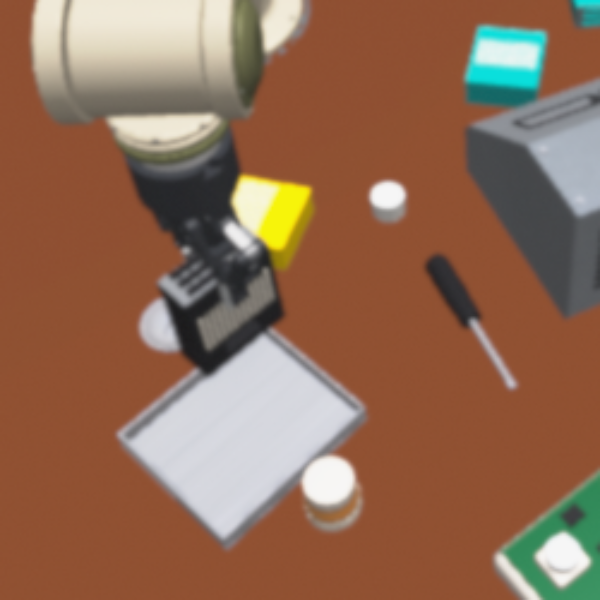

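View pics/w9.png

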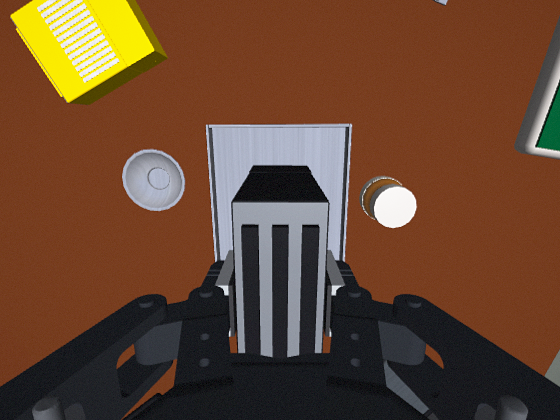

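Emit:
jog_arm --increments '[{"x":30,"y":0,"z":8,"rx":-0.004,"ry":0,"rz":0,"hand":0},{"x":35,"y":0,"z":8,"rx":-0.004,"ry":0,"rz":0,"hand":0},{"x":35,"y":0,"z":0,"rx":0,"ry":0,"rz":0,"hand":0},{"x":20,"y":0,"z":0,"rx":0,"ry":0,"rz":0,"hand":0},{"x":8,"y":0,"z":0,"rx":0,"ry":0,"rz":0,"hand":0}]'

```text
time_s: 11.98
eef_pos: [568.0, -232.7, 52.3]
ee_rot: [0.559, 0.434, 0.558, -0.434]
force: [0.8, -0.3, -2.0]
grip_width: 0.411
```

Emit:
jog_arm --increments '[{"x":3,"y":0,"z":0,"rx":0,"ry":0,"rz":0,"hand":0},{"x":0,"y":0,"z":0,"rx":0,"ry":0,"rz":0,"hand":0}]'

```text
time_s: 12.22
eef_pos: [568.7, -233.6, 50.8]
ee_rot: [0.56, 0.434, 0.557, -0.434]
force: [0.7, -0.1, -2.6]
grip_width: 0.41
```

```bash

python3 -c "
from h import *
import cv2
plan(np.array([568,-234,41]),RD(0.249))
for n,sl in (('scene',(slice(150,400),slice(80,330))),):
    cv2.imwrite(f'pics/{n}10.png',cv2.resize(capture(n)[sl][:,:,::-1],None,fx=2.4 ,fy=2.4))
"
```

```text
t 12.22 pos [ 568.7 -233.6   50.8] dist 9.9 w [ 0.001  0.002 -0.002] F [ 0.7 -0.1 -2.6] grip 0.41 j [-0.58  0.65  1.39  0.    1.1  -0.83]
0 xyz [ 9.8 -0.8  0.2] r [ 0.001  0.002 -0.002]
```

View pics/scene10.png

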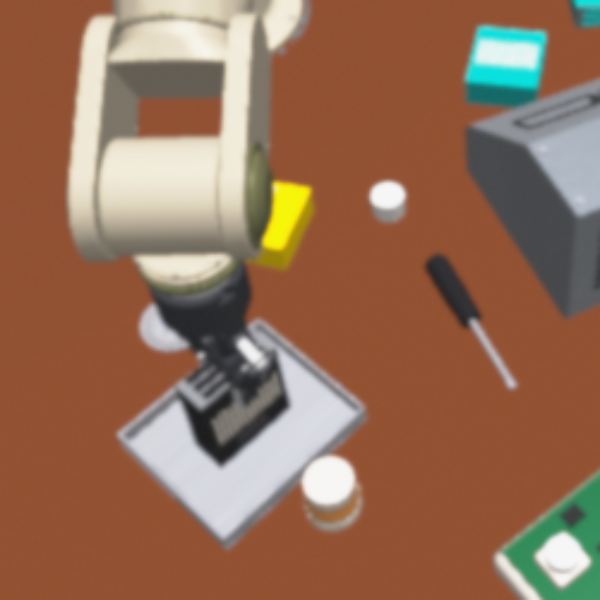

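Cassette is upright over the tray, about 10 mm up. I'll lower it slowly until the force changes.

Emit:
jog_arm --increments '[{"x":3,"y":0,"z":0,"rx":0,"ry":0,"rz":0,"hand":0},{"x":2,"y":0,"z":0,"rx":0,"ry":0,"rz":0,"hand":0},{"x":2,"y":0,"z":0,"rx":0,"ry":0,"rz":0,"hand":0}]'

```text
time_s: 12.65
eef_pos: [568.4, -233.6, 42.9]
ee_rot: [0.559, 0.434, 0.558, -0.434]
force: [-0.0, 0.3, -2.6]
grip_width: 0.413
```

Emit:
jog_arm --increments '[{"x":1,"y":0,"z":0,"rx":0,"ry":0,"rz":0,"hand":0},{"x":0.5,"y":0,"z":0,"rx":0,"ry":0,"rz":0,"hand":0}]'

```text
time_s: 12.9
eef_pos: [568.4, -233.6, 41.4]
ee_rot: [0.559, 0.434, 0.558, -0.434]
force: [-0.4, 0.1, -2.3]
grip_width: 0.409
```

Emit:
jog_arm --increments '[{"x":0.5,"y":0,"z":0,"rx":0,"ry":0,"rz":0,"hand":0},{"x":0.5,"y":0,"z":0,"rx":0,"ry":0,"rz":0,"hand":0}]'

```text
time_s: 13.15
eef_pos: [568.4, -233.6, 40.5]
ee_rot: [0.559, 0.434, 0.558, -0.434]
force: [0.1, 0.4, -2.5]
grip_width: 0.411
```

Emit:
jog_arm --increments '[{"x":0.5,"y":0,"z":0,"rx":0,"ry":0,"rz":0,"hand":0},{"x":0.5,"y":0,"z":0,"rx":0,"ry":0,"rz":0,"hand":0}]'

```text
time_s: 13.4
eef_pos: [568.5, -233.8, 40.1]
ee_rot: [0.559, 0.434, 0.557, -0.434]
force: [-1.9, -0.3, 4.7]
grip_width: 0.413
```

Emit:
jog_arm --increments '[{"x":0.5,"y":0,"z":0,"rx":0,"ry":0,"rz":0,"hand":0},{"x":0.5,"y":0,"z":0,"rx":0,"ry":0,"rz":0,"hand":0}]'

```text
time_s: 13.65
eef_pos: [568.6, -233.9, 40.1]
ee_rot: [0.559, 0.434, 0.557, -0.434]
force: [-4.0, 1.5, 13.9]
grip_width: 0.419
```

```bash

python3 -c "
from h import *
import cv2
plan(np.array([568,-234,41]),RD(0.249))
for n,sl in (('scene',(slice(250,400),slice(120,270))),):
    cv2.imwrite(f'pics/{n}11.png',cv2.resize(capture(n)[sl][:,:,::-1],None,fx=4 ,fy=4))
"
```

```text
t 13.65 pos [ 568.6 -233.9   40.1] dist 1.1 w [ 0.001  0.002 -0.002] F [-4.   1.5 13.9] grip 0.419 j [-0.58  0.66  1.4  -0.    1.08 -0.83]
0 xyz [-0.9 -0.6 -0.1] r [ 0.001  0.002 -0.002]
```

View pics/scene11.png

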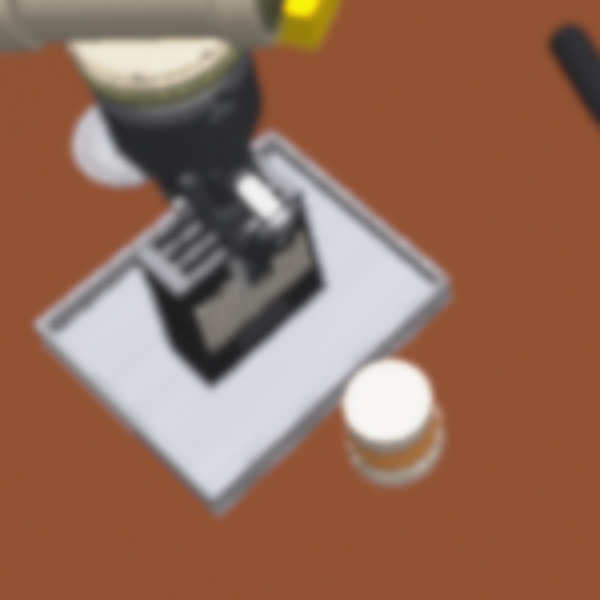

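Emit:
jog_arm --increments '[{"x":-1,"y":0,"z":0,"rx":0,"ry":0,"rz":0,"hand":0},{"x":0,"y":0,"z":0,"rx":0,"ry":0,"rz":0,"hand":45},{"x":0,"y":0,"z":0,"rx":0,"ry":0,"rz":0,"hand":60},{"x":0,"y":0,"z":0,"rx":0,"ry":0,"rz":0,"hand":80},{"x":0,"y":0,"z":0,"rx":0,"ry":0,"rz":0,"hand":84}]'

```text
time_s: 14.32
eef_pos: [568.4, -233.5, 39.4]
ee_rot: [0.559, 0.434, 0.558, -0.434]
force: [0.2, -0.5, 0.4]
grip_width: 0.979
```

Emit:
jog_arm --increments '[{"x":0,"y":0,"z":0,"rx":0,"ry":0,"rz":0,"hand":84},{"x":0,"y":0,"z":0,"rx":0,"ry":0,"rz":0,"hand":84}]'

```text
time_s: 14.58
eef_pos: [568.4, -233.5, 39.5]
ee_rot: [0.559, 0.434, 0.558, -0.434]
force: [0.2, 0.0, 0.3]
grip_width: 0.984
```

```bash
python3 w.py w12|head -1
```

```text
TCP in deck [  59.2 -455.5 -142.2] xaxis in deck [-0.572 -0.001 -0.82 ] F deck [-0.3  0.3 -1.2] grip 84.3 t 14.62
```

View pics/w12.png

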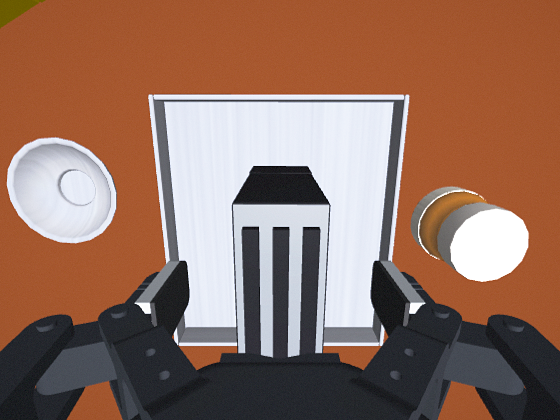

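Cassette is released and standing, with bars at columns 243–318 and both jaws clear. I'll retreat straight up.

Emit:
jog_arm --increments '[{"x":-10,"y":0,"z":0,"rx":0,"ry":0,"rz":0,"hand":84},{"x":-25,"y":0,"z":0,"rx":0,"ry":0,"rz":0,"hand":84},{"x":-35,"y":0,"z":0,"rx":0,"ry":0,"rz":0,"hand":84},{"x":-35,"y":0,"z":0,"rx":0,"ry":0,"rz":0,"hand":84},{"x":-35,"y":0,"z":0,"rx":0,"ry":0,"rz":0,"hand":84}]'

```text
time_s: 15.25
eef_pos: [568.1, -233.4, 181.5]
ee_rot: [0.559, 0.434, 0.557, -0.434]
force: [-0.4, 0.6, -1.0]
grip_width: 0.98
```

Emit:
jog_arm --increments '[{"x":-20,"y":-30,"z":0,"rx":0,"ry":0,"rz":0,"hand":84},{"x":-10,"y":-40,"z":0,"rx":0,"ry":0,"rz":0,"hand":84},{"x":0,"y":-40,"z":0,"rx":0,"ry":0,"rz":0,"hand":84},{"x":0,"y":-30,"z":0,"rx":0,"ry":0,"rz":0,"hand":84},{"x":0,"y":0,"z":0,"rx":0,"ry":0,"rz":0,"hand":84}]'

```text
time_s: 15.88
eef_pos: [431.4, -268.5, 210.4]
ee_rot: [0.559, 0.434, 0.557, -0.434]
force: [-0.1, -0.3, 1.1]
grip_width: 0.982
```

```bash

python3 -c "
from h import *
import cv2
s=sense();print(s['time_s'],s['eef_pos'],s['force'])
for n in('scene','top'): cv2.imwrite(f'pics/{n}13.png',capture(n)[:,:,::-1])
cv2.imwrite('pics/top13c.png',cv2.resize(cv2.imread('pics/top13.png')[110:260,150:430],None,fx=2.8,fy=2.8))
cv2.imwrite('pics/scene13c.png',cv2.resize(cv2.imread('pics/scene13.png')[160:390,120:420],None,fx=2.6,fy=2.6))
"
```

```text
15.875 [ 431.38111998 -268.52941178  210.39822251] [-0.11813228 -0.26974948  1.11262246]
```

View pics/scene13c.png

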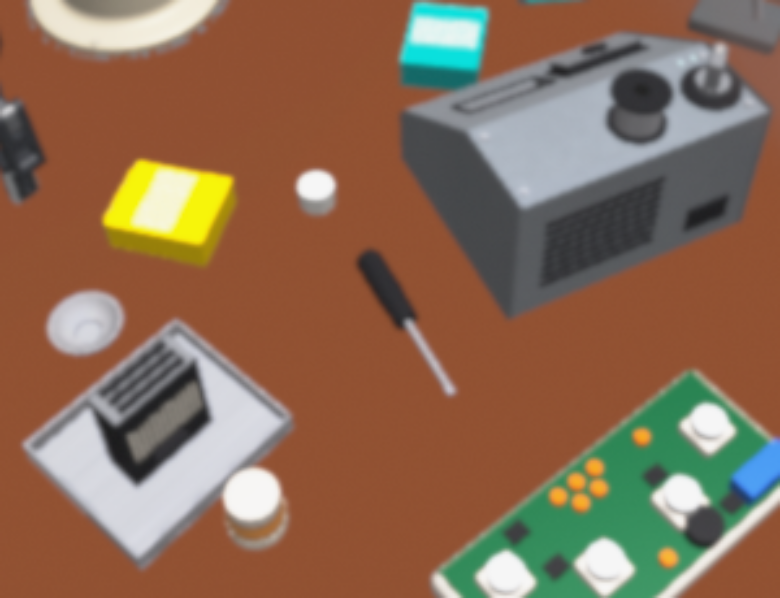

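View pics/top13c.png

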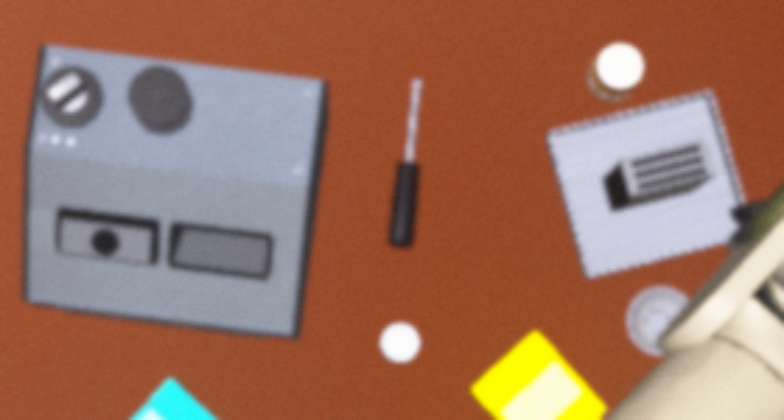

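```bash

python3 -c "
from h import *
X=ray_z('top',(150+668/2.8,110+166/2.8),105);d=X-np.array([*TRAY[:2],0]);print(X,Rz(-TRAY[2])@d)
print(proj('top',dpt(0,52,14)), (150+105/2.8,110+241/2.8))
print(finish_job())"
```

```text
[ 567.74758552 -234.45203784  105.        ] [ -0.4529437   -0.35124945 105.        ]
[[187.0410598  195.53598337]] (187.5, 196.07142857142858)
the job is handed in; nothing more can be done
None
```

The pre-filter (three bars, right bay) is out of its bay and standing upright in the tray, and the job was handed in at about 16 s. I pushed it in about 8 mm at roughly 12 N and backed off. It sprang about 40 mm out. I then gripped it across its thickness, drew it out along the deck's normal, turned it upright, lowered it until it touched the tray floor, let go and retreated.

**Last checks before handing in:**
- **Pre-filter:** by the top view, its cap centre is about 0.5 mm from the tray centre. It looks upright in both views. I did not measure its tilt.
- **Carbon filter:** its boss is within about 1 pixel of where the starting pose puts it.
- **Other things on the bench:** they look unmoved in the last pictures. I did not measure their positions again.
- **Robot:** clear of everything, with about 1 N on the wrist.

**One thing disagreed:** the fingertips sit about 29 mm short of the reported TCP, both in the scene picture and at contact with the cap. I worked from where contact actually happened.

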